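Gauge the lift of a sewing machine's presser foot with a taper gauge

TASK

Measure how high the presser foot of the sewing machine is raised: pick up the steel taper gauge and, with it lying flat on the machine's bed, slide it thin end first straight in from the front under the middle of the foot until you feel it just bind between foot and bed. Do not force it, the presser bar must not be pushed up; then let go and leave the gauge nipped in the gap so that the lift can be read off it. Leave the other things on the table where they are.

Things in the scene. Friction and masses are not known exactly. Their poses are not given: they have to be found in the camera images.
- machine: White portable flat-bed sewing machine, fixed. Origin on the table below the needle; x points from its front (facing the robot at yaw 0) to its back, y to its head end (left, seen from the front). The level bed, 75 mm high, spans y = -305 to +85 mm and x = -105 to +85 mm; a flush extension table widens it to x = -215 mm between y = -120 and +85 mm. Pillar: y = -215 to -305 mm
- gauge: Taper gauge: plain steel bar lying flat on the table, 176 mm long, 10 mm wide, 140 g. Origin: middle of its underside; x to the thin end, z up. From the tip (x = +88 mm, 2.5 mm thick) it thickens 1 mm every 8 mm to 14.5 mm at x = -8 mm; from there to x = -88 mm a straight handle 12 mm thick. Centre of mass 13 mm behind the origin
- gauge_tip (a point): Middle of the gauge's thin end, at its underside (x = +88 mm on the gauge). Friction on foot and bed is about 0.6 each: pushing it in takes about 1.3 N for each newton of nip, and once nipped it stays wedged when let go
- gauge_grip (a point): Good place to grip the gauge, on its handle: x = -50 mm on the gauge, 6 mm above its underside; the handle is 10 mm wide along the gauge's y
- hoop: Bystander: wooden embroidery hoop with a brass clamp screw, 170 mm across, 11 mm high, lying on the table. Origin at its centre, at the underside
- spool: Bystander: spool, 36 mm across and 50 mm high, standing on the table. Origin at the centre of its foot
- screwdriver: Bystander: screwdriver, 170 mm long, with a black handle, lying on the table. Origin at its middle, at the underside
- bottle: Bystander: clear water bottle, 62 mm across and 190 mm high, standing on the table. Origin at the centre of its foot
- head (a point): Machine's head block, its underside straight above the needle point: 85 mm above the bed. The block is 96 mm wide (along y), reaches 36 mm in front of this point and 58 mm behind it, and is 140 mm high. Keep the gripper in front of it. The arm joins it to the pillar, underside 125 mm above the bed
- presser: Presser bar, raised, with the steel foot on its end. Origin: bottom of the bar, 34 mm above the bed, 12 mm behind the needle (machine x = 12, y = 0); axes as the machine's. The foot's sole is 14 mm wide and its front edge, which the gauge touches, is 26 mm in front of the origin. The gap from bed to sole, 4 to 8.4 mm, differs each time: feel it. A spring holds the bar firm up to 7 N, then it rises
There are look-alikes about, which are no part of the job. Of the things shaped like the gauge, the steel one is meant.

How it is judged:
By the outcome, as a careful person would: the job done as asked, in the order asked, and still so for the second after the job is handed in, with the robot touching nothing.
It also fails if it takes over 54 s, if anything falls off the work surface, if the arm or the gripper's body presses on something with over 40 N, if the wrist force passes 120 N, or if a joint passes its speed limit or range.

ROBOT

A 6-joint arm with a two-finger parallel gripper is mounted at the origin on the work surface. World frame = base frame: x ahead of the robot, y to its left, z up, the work surface at z = 0. Lengths are in m, angles in rad, forces in N, time in s.
With the tool pointing down it reaches from about 0.35 to 0.85 m from the base axis. Payload 8.1 kg.
Tool frame: the origin (TCP) lies at the very end of the fingers, on their centre line; the grasp point (between the pads) lies 19 mm behind it; z points along the fingers, y is the line along which they close (so a half turn about z gives the same grasp; the last joint's range is limited). The gripper opens to 93 mm and grips with 3 to 60 N. Pads are 15 mm wide; open, the fingers measure 128 mm over their backs; the gripper's body (75 mm by 188 mm) begins 65 mm behind the grasp point.
Start: joints at [-1.329, 0.13, 1.488, -0, 1.523, -0.085], TCP at [0.193, -0.568, 0.219] pointing down, gripper open.
Joint ranges: [-2.96, 2.96], [-0.89, 2.26], [0.02, 2.5], [-1.34, 4.48], [0, 2.73], [-2.66, 2.66]. Speed limits (rad/s): [2.39, 2.39, 2.79, 3.14, 3.14, 3.14].

INTERFACE

Orientations are given as a rotation vector (axis times angle).
In Python, from plant import monitor, eyes, ticket gives the robot as it stands.
- The arm moves only by the tool arm_command, never from a script. Its argument "deltas" is a list that holds one entry, the list of rows, each a list of 6 numbers: the shift along the world's x, y, z in cm, then the turn, a rotation vector about the world's x, y, z in degrees. In form: [[[tx, ty, tz, rx, ry, rz], ...]]. A call has 1 to 12 rows; each row shifts and turns the commanded pose from where the row before left it; what a row does not reach is not made up. A row lasts 1/12 s, in which the tool goes at most 41.7 mm and 7.16 degrees, less where a joint would pass 70% of its speed; a pose out of reach is approached as far as the arm can. A call is refused whole if a number of a shift passes 4.17 or a number of a turn 7.16, either way. A call with a gripper value outside its range is refused whole. "gripper" is the opening, from -1 (shut) to 1 (fully open), set as the call begins (left out, the last holds). The fingers move at their own pace and stop on an object; "squeeze" is the grip in N (left out, the last holds). Time passes only in rows, so rows that do not move let the fingers close. It gives the time, the measured TCP pose, the force, the opening and the grip force at its end, in the units of the state.
- monitor.read_state(): the state, without advancing time (a new reading comes with each control period).
- eyes.read_camera(name): name is "scene" or "top" or "wrist"; returns the picture (480x640x3 uint8, blue, green, red); there is no depth.
- eyes.camera_model(name): a dict with "fx", "fy", "cx", "cy" (pixels), "rvec" (rotation vector, rad) and "tvec" (3), from world to camera coordinates, as OpenCV has them. Camera axes: x right, y down, z forward; pixel columns grow to the right and rows downward; lengths in m; the calibration is good to about 2 mm. The wrist camera is an equidistant fisheye: a pixel r from the principal point sees the ray r / f radians off the axis. A picture is of the moment at which its call begins: read the wrist's pose just before it. camera_model takes no time and is no camera call; for the wrist camera it gives the pose at the moment of the call.
- ticket.close_job(): hands the job in; it is judged then, once.
The state is a dict: "t": time; "q": joint angles; "dq": joint speeds; "joint_torque": joint torques, N m; "tool_pos": TCP position; "orientation": TCP orientation; "force": force on the tool from outside, world axes, zero at the start; "wrist_torque": the same for the moment, N m; "opening": finger opening in m; "gripper_force": force on a finger pad.
Only numpy, scipy, OpenCV 4.12 (cv2) and the standard library are available. Lean on these libraries where they do the work, as an engineer would, in place of code of your own. Each camera call takes 0.05 s, during which the arm holds its last target. There are 200 camera calls.

## Working session

There is one attempt and no reset: what is moved stays moved. The work goes in short steps, Python scripts to look and compute and a tool call to move; the robot and the scene stay as the last step left them, time stands still between calls to the robot, and variables do not carry over. Pictures are saved under pics/ and viewed, at most 10 in all, crops included, and the job is handed in when it is done.

Besides the shell and the picture viewer there is one more tool, called after "Emit:" as name([rows], argument=value, ...), one row to a line, values as JSON. arm_command: Moves the arm, as the interface text tells. Its arguments: {"type":"object","properties":{"deltas":{"type":"array"},"gripper":{"type":"number"},"squeeze":{"type":"number"}},"required":["deltas"]}

```bash
mkdir -p pics
cat > h.py <<'E'
import numpy as np, cv2
from plant import monitor, eyes, ticket
def ray(m,u,v,fish=False):
    R=cv2.Rodrigues(np.array(m["rvec"],float))[0]; t=np.array(m["tvec"],float).ravel()
    a=np.array([(u-m["cx"])/m["fx"],(v-m["cy"])/m["fy"]])
    if fish:
        r=np.linalg.norm(a); d=np.array([*(a/max(r,1e-9)*np.sin(r)),np.cos(r)])
    else: d=np.array([*a,1.])
    return -R.T@t, R.T@(d/np.linalg.norm(d))
def plane(m,u,v,z,fish=False):
    o,d=ray(m,u,v,fish); return o+d*(z-o[2])/d[2]
def tri(rays):
    A=np.zeros((3,3));b=np.zeros(3)
    for o,d in rays:
        P=np.eye(3)-np.outer(d,d);A+=P;b+=P@o
    x=np.linalg.solve(A,b); return x,[np.linalg.norm((np.eye(3)-np.outer(d,d))@(x-o)) for o,d in rays]
def proj(m,p,fish=False):
    R=cv2.Rodrigues(np.array(m["rvec"],float))[0]; c=R@np.array(p)+np.array(m["tvec"]).ravel()
    if fish:
        r=np.hypot(c[0],c[1]); th=np.arctan2(r,c[2]); return m["cx"]+m["fx"]*th*c[0]/r, m["cy"]+m["fy"]*th*c[1]/r
    return m["cx"]+m["fx"]*c[0]/c[2], m["cy"]+m["fy"]*c[1]/c[2]
E
python3 - <<'E'
from h import *
for n in("top","scene","wrist"):
    cv2.imwrite(f"pics/{n}0.png",eyes.read_camera(n)); print(n,eyes.camera_model(n))
print(monitor.read_state())
E
```

```text
top {'fx': 551.893719624716, 'fy': 551.893719624716, 'cx': 314.23956064323926, 'cy': 239.69262129716105, 'rvec': array([ 2.12802848, -2.15103503,  0.21961698]), 'tvec': array([0.01749512, 0.49221263, 1.36738475])}
scene {'fx': 585.1539184346234, 'fy': 585.1539184346234, 'cx': 314.75468395234225, 'cy': 245.36156198659975, 'rvec': array([ 0.85697013,  2.52973415, -1.09370068]), 'tvec': array([ 0.37375776, -0.1320401 ,  2.03092354])}
wrist {'fx': 371.64829954431775, 'fy': 371.64829954431775, 'cx': 321.47771812330717, 'cy': 231.92399792407753, 'rvec': array([-2.34841887,  1.68325314,  0.25567621]), 'tvec': array([-0.59841156, -0.03425826,  0.39284632])}
{'t': 0.15, 'q': array([-1.32943622e+00,  1.30987372e-01,  1.48902962e+00,  1.65323881e-05,
        1.52301257e+00, -8.53699153e-02]), 'dq': array([-0.00017337, -0.00043133, -0.00428622,  0.00061018,  0.00032087,
        0.00058433]), 'joint_torque': array([ 9.77856071e-04, -5.60477149e+01, -4.92333770e+01,  7.68673467e-02,
        3.06135323e-02, -7.86991473e-05]), 'tool_pos': array([ 0.19250647, -0.56781107,  0.21782835]), 'orientation': array([-3.09834966e+00, -5.10712080e-01,  1.49934926e-04]), 'force': array([-0.54926706, -0.13570065,  0.41370334]), 'wrist_torque': array([ 0.01389877, -0.01056167,  0.01809168]), 'gripper_force': 0.0, 'opening': 0.09278192651871478}
```

View pics/top0.png

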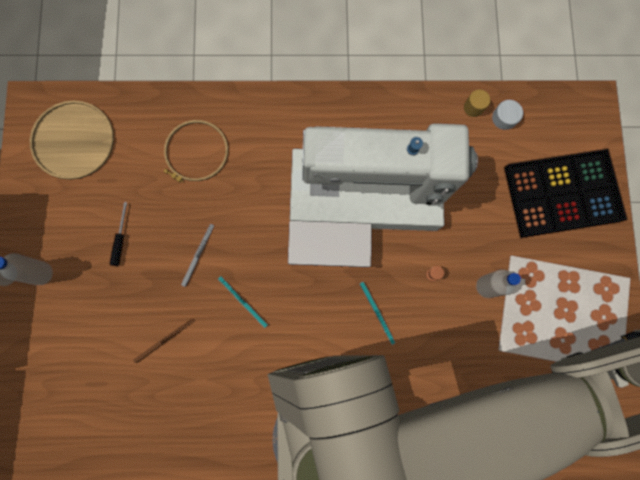

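View pics/scene0.png

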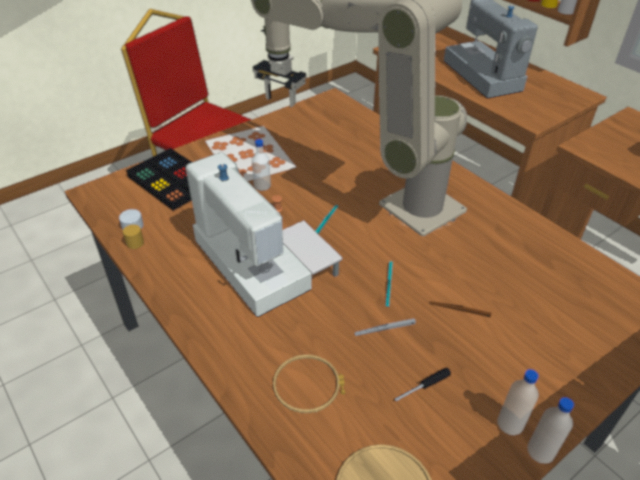

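The top view shows the steel gauge at (198,255), with teal and brown look-alikes. The machine's extension front edge runs about (289,263)-(370,266), and its head is at the left end. The scene view has the steel gauge at (385,327).

Run:
```python
from h import *
t=cv2.imread("pics/top0.png"); s=cv2.imread("pics/scene0.png")
mt,ms=eyes.camera_model("top"),eyes.camera_model("scene")
a=cv2.resize(t[130:300,170:300],None,fx=3,fy=3,interpolation=cv2.INTER_CUBIC)
b=cv2.resize(s[225:345,190:430],None,fx=2,fy=2,interpolation=cv2.INTER_CUBIC)
c=cv2.resize(t[120:280,280:450],None,fx=2.3,fy=2.3,interpolation=cv2.INTER_CUBIC)
W=np.zeros((600,800,3),np.uint8); W[:510,:390]=a; W[:368,400:791]=c[:,:391]; W[370:600,400:800]=b[:230,:400]
cv2.imwrite("pics/c1.png",W)
def bar(im,box):
    x0,y0,x1,y1=box; r=im[y0:y1,x0:x1].astype(int)
    m=((r.max(2)-r.min(2)<40)&(r.max(2)>95)).astype(np.uint8)
    n,l,st,ce=cv2.connectedComponentsWithStats(m); k=1+st[1:,4].argmax()
    ys,xs=np.nonzero(l==k); p=np.c_[xs,ys]+[x0,y0]
    rect=cv2.minAreaRect(p.astype(np.float32)); 
    c=p.mean(0); d=np.linalg.svd(p-c,full_matrices=False)[2][0]; q=(p-c)@d
    w=[(np.sum((q>=e)&(q<e+6))/6).round(1) for e in np.arange(q.min(),q.max(),6)]
    return len(p),rect,c+d*(q.min()-.5),c+d*(q.max()+.5),w
for im,m,box in((t,mt,(175,215,222,295)),(s,ms,(345,310,425,345))):
    n,rect,e0,e1,w=bar(im,box); print(n,rect,e0,e1,w)
    P=[plane(m,*e,0.006) for e in(e0,e1)]; print(P,np.linalg.norm(P[0]-P[1]))
for uv in((289,263.5),(370.5,266),(290,220),(371,222),(443,229),(292,150)): print(uv,plane(mt,*uv,.075).round(4))
```

```text
285 ((197.1581268310547, 254.5946807861328), (5.339268684387207, 68.00894165039062), 25.709951400756836) [211.83677805 223.36615068] [181.85727149 285.52161801] [np.float64(4.8), np.float64(5.2), np.float64(4.7), np.float64(3.3), np.float64(3.2), np.float64(2.7), np.float64(3.8), np.float64(4.7), np.float64(4.0), np.float64(4.8), np.float64(4.5), np.float64(1.8)]
[array([0.54510783, 0.27986234, 0.006     ]), array([0.3822971 , 0.35340408, 0.006     ])] 0.178649722936228
326 ((384.92596435546875, 326.6223449707031), (6.080297470092773, 61.572628021240234), 78.90628051757812) [415.54500014 320.15407495] [354.36143627 333.41421361] [np.float64(5.2), np.float64(6.3), np.float64(5.7), np.float64(5.5), np.float64(5.3), np.float64(5.8), np.float64(5.5), np.float64(4.8), np.float64(4.5), np.float64(4.5), np.float64(1.2)]
[array([0.37911104, 0.34984147, 0.006     ]), array([0.54722238, 0.28066891, 0.006     ])] 0.1817863265721266
(289, 263.5) [0.4274 0.0764 0.075 ]
(370.5, 266) [ 0.4191 -0.1259  0.075 ]
(290, 220) [0.5376 0.0733 0.075 ]
(371, 222) [ 0.5309 -0.1307  0.075 ]
(443, 229) [ 0.5114 -0.3124  0.075 ]
(292, 150) [0.7217 0.0672 0.075 ]
```

View pics/c1.png

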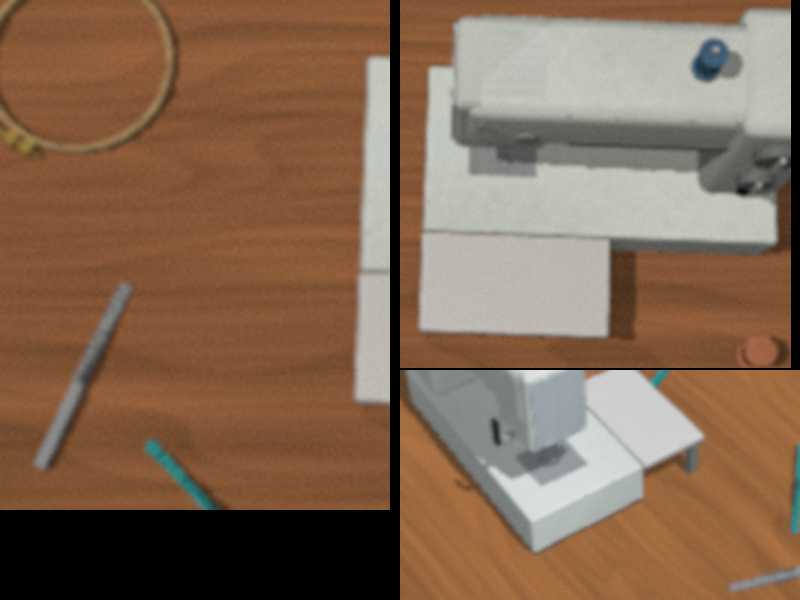

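Emit:
arm_command([
  [[1.75, 3.5, 0.4, 0, 0, 5.7], [1.75, 3.5, 0.4, 0, 0, 5.7], [1.75, 3.5, 0.4, 0, 0, 5.7], [1.75, 3.5, 0.4, 0, 0, 5.7], [1.75, 3.5, 0.4, 0, 0, 5.7], [1.75, 3.5, 0.4, 0, 0, 5.7], [1.75, 3.5, 0.4, 0, 0, 5.7], [1.75, 3.5, 0.4, 0, 0, 5.7], [1.75, 3.5, 0.4, 0, 0, 5.7], [1, 3.75, 0, 0, 0, 5.7], [1, 3.75, 0, 0, 0, 5.7], [1, 3.75, 0, 0, 0, 5.7]],
])

```text
t: 1.15
tool_pos: [0.3801, -0.1389, 0.2546]
orientation: [2.271, 2.17, 0.0]
force: [1.5, -0.8, 0.5]
opening: 0.0929
gripper_force: 0.0
```

Emit:
arm_command([
  [[1, 3.75, 0, 0, 0, 5.7], [1, 3.75, 0, 0, 0, 5.7], [1, 3.75, 0, 0, 0, 5.7], [1, 3.75, 0, 0, 0, 5.7], [1, 3.75, 0, 0, 0, 5.7], [0.4, 3.6, 0, 0, 0, 5.7], [0.4, 3.6, 0, 0, 0, 5.7], [0.4, 3.6, 0, 0, 0, 5.7], [0.4, 3.6, 0, 0, 0, 5.7], [0.4, 3.6, 0, 0, 0, 5.7], [0.4, 3.6, 0, 0, 0, 5.7], [0.4, 3.6, 0, 0, 0, 5.7]],
])

```text
t: 2.15
tool_pos: [0.4578, 0.3007, 0.2543]
orientation: [-0.658, -3.072, 0.0]
force: [1.1, -0.8, -0.3]
opening: 0.0929
gripper_force: 0.0
```

Run:
```python
from h import *
m=eyes.camera_model("wrist"); im=eyes.read_camera("wrist"); cv2.imwrite("pics/w1.png",im)
import json; json.dump({k:np.array(v).tolist() for k,v in m.items()},open("w1.json","w"))
print(ray(m,m["cx"],m["cy"],True)); print(monitor.read_state()["tool_pos"])
for p in((.545,.280,0),(.381,.352,0),(.4274,.0764,.075),(.63,-.016,.08)): print(proj(m,p,True))
```

```text
(array([0.38276105, 0.33503595, 0.4207151 ]), array([ 0.26859195, -0.12003822, -0.95574536]))
[0.4572843  0.30587763 0.25338445]
(np.float64(334.6068795127944), np.float64(264.0618821250454))
(np.float64(334.5183641371881), np.float64(113.43586505338337))
(np.float64(125.7597081737045), np.float64(266.52233831223754))
(np.float64(161.66066028309078), np.float64(416.2923604832271))
```

View pics/w1.png

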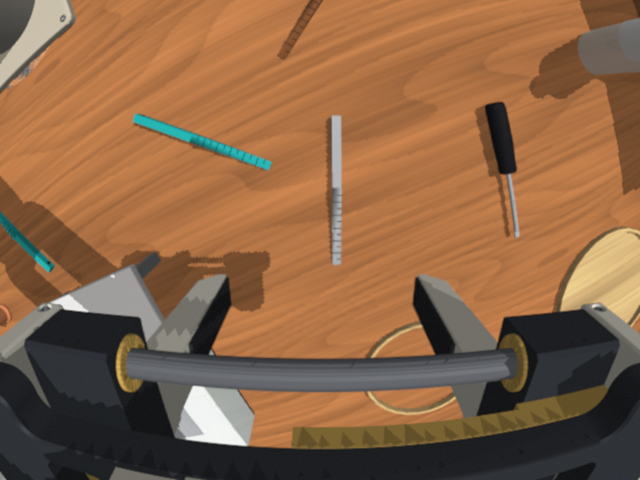

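The wrist view shows the steel gauge running from (336,116), the plain handle, to (336,264), the graduated thin end. So the thin end is the far end.

Run:
```python
from h import *
import json
mw=json.load(open("w1.json")); im=cv2.imread("pics/w1.png")
x0,y0=315,100; r=im[y0:285,x0:360].astype(int)
m=((r.max(2)-r.min(2)<30)&(r.max(2)>90)).astype(np.uint8)
n,l,st,ce=cv2.connectedComponentsWithStats(m); k=1+st[1:,4].argmax()
ys,xs=np.nonzero(l==k); print(st[k])
row=lambda y:(xs[ys==y].min()+xs[ys==y].max())/2+x0
T,N=ys.max(),ys.min()
et=(np.mean([row(y) for y in range(T-8,T-2)]),T+y0+.5); en=(np.mean([row(y) for y in range(N+3,N+9)]),N+y0-.5)
mt,ms=eyes.camera_model("top"),eyes.camera_model("scene")
print(et,en)
for nm,w,t,s in(("thin",et,(211.84,223.37),(354.36,333.41)),("handle",en,(181.86,285.52),(415.55,320.15))):
    R=[ray(mw,*w,True),ray(mt,*t),ray(ms,*s)]
    print(nm,tri(R),tri(R[:2])[0],"plane",plane(mw,*w,0.002 if nm=="thin" else 0.012,True))
h=plane(mw,*en,.012,True); t=plane(mw,*et,.0025,True); 
d=(t-h)[:2]; L=np.linalg.norm(d); print("L",L,"yaw",np.degrees(np.arctan2(d[1],d[0])), "grip",h[:2]+d/L*.038)
s=monitor.read_state(); print(s["tool_pos"],cv2.Rodrigues(s["orientation"])[0].round(4),s["q"])
```

```text
[  16   16   10  149 1367]
(np.float64(335.6666666666667), np.float64(264.5)) (np.float64(335.5), np.float64(115.5))
thin (array([0.54550344, 0.28030835, 0.00332782]), [np.float64(0.0012355411034564306), np.float64(0.00016140862390696462), np.float64(0.0011350356131326618)]) [ 0.54645552  0.28089427 -0.00078128] plane [0.54528751 0.28120715 0.002     ]
handle (array([0.38257939, 0.35211417, 0.01078671]), [np.float64(0.001096895524379392), np.float64(0.0007951900516126527), np.float64(0.0003262277919815086)]) [0.38273827 0.35211211 0.00986459] plane [0.38355364 0.35156534 0.012     ]
L 0.17617132992168955 yaw -23.516229009021632 grip [0.41839763 0.336403  ]
[0.4572843  0.30587763 0.25338445] [[-0.9164  0.4003 -0.0015]
 [ 0.4003  0.9164  0.0028]
 [ 0.0025  0.002  -1.    ]] [ 0.49416368 -0.01709877  1.57833461  0.00316942  1.58035406 -0.66479715]
```

Emit:
arm_command([
  [[-0.65, 0.51, -3.4, 0, 0, 0], [-0.65, 0.51, -3.4, 0, 0, 0], [-0.65, 0.51, -3.4, 0, 0, 0], [-0.65, 0.51, -3.4, 0, 0, 0], [-0.65, 0.51, -3.4, 0, 0, 0], [-0.65, 0.51, -3.4, 0, 0, 0], [0, 0, -1.5, 0, 0, 0], [0, 0, -1, 0, 0, 0], [0, 0, 0, 0, 0, 0]],
], gripper=0)

```text
t: 2.95
tool_pos: [0.4174, 0.3282, 0.023]
orientation: [-0.665, -3.067, 0.005]
force: [-0.3, -0.1, -0.0]
opening: 0.0465
gripper_force: 0.0
```

Run:
```python
from h import *
import json
m=eyes.camera_model("wrist"); im=eyes.read_camera("wrist"); cv2.imwrite("pics/w2.png",im)
json.dump({k:np.array(v).tolist() for k,v in m.items()},open("w2.json","w"))
s=monitor.read_state(); print(s["tool_pos"],s["dq"],cv2.Rodrigues(s["orientation"])[0].round(4))
g=np.array([.4184,.3364]);d=np.array([np.cos(np.radians(-23.5)),np.sin(np.radians(-23.5))])
for a in(-.038,0,.05): print(proj(m,[*(g+a*d),.012],True))
```

```text
[0.418716   0.32891315 0.02505205] [-0.00492446 -0.03259814 -0.03717942  0.0006013   0.01463956 -0.00058537] [[-9.101e-01  4.144e-01 -1.400e-03]
 [ 4.144e-01  9.101e-01 -1.000e-03]
 [ 9.000e-04 -1.500e-03 -1.000e+00]]
(np.float64(334.8490923957361), np.float64(207.43027136106053))
(np.float64(335.27073576297863), np.float64(278.4545965126289))
(np.float64(335.3505800059558), np.float64(356.07803128498347))
```

View pics/w2.png

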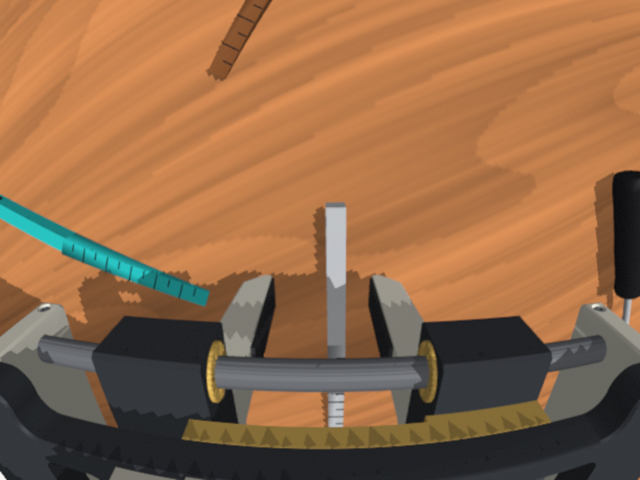

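The gauge is at column 336 and the finger centre is about 322, so the gripper is 7 mm off along its closing axis. I'll correct that on the way down.

Emit:
arm_command([
  [[0, 0.75, -0.8, 0, 0, 1], [0, 0, -0.6, 0, 0, 0], [0, 0, -0.4, 0, 0, 0], [0, 0, 0, 0, 0, 0], [0, 0, 0, 0, 0, 0]],
])

```text
t: 3.42
tool_pos: [0.4192, 0.3368, 0.0077]
orientation: [-0.639, -3.076, 0.0]
force: [0.3, -0.3, 0.3]
opening: 0.0461
gripper_force: 0.0
```

Emit:
arm_command([
  [[0, 0, -0.4, 0, 0, 0], [0, 0, 0, 0, 0, 0], [0, 0, 0, 0, 0, 0]],
])

```text
t: 3.67
tool_pos: [0.4191, 0.3368, 0.0036]
orientation: [-0.639, -3.076, 0.0]
force: [0.1, -0.5, 0.0]
opening: 0.0466
gripper_force: 0.0
```

Emit:
arm_command([
  [[0, 0, 0, 0, 0, 0], [0, 0, 0, 0, 0, 0], [0, 0, 0, 0, 0, 0], [0, 0, 0, 0, 0, 0], [0, 0, 0, 0, 0, 0], [0, 0, 0, 0, 0, 0]],
], gripper=-1, squeeze=30)

```text
t: 4.17
tool_pos: [0.4191, 0.3369, 0.0037]
orientation: [0.639, 3.076, 0.0]
force: [-0.4, -0.6, 0.7]
opening: 0.0112
gripper_force: 0.5
```

Emit:
arm_command([
  [[0, 0, 0, 0, 0, 0], [0, 0, 0, 0, 0, 0], [0, 0, 0, 0, 0, 0], [0, 0, 0.5, 0, 0, 0], [0, 0, 1, 0, 0, 0], [0, 0, 2, 0, 0, 0], [0, -0.5, 3, 0, 0, 0], [0, -0.5, 3, 0, 0, 0], [0, -1, 3, 0, 0, -3], [0, -1.5, 2, 0, 0, -6.9], [0, -2, 1.5, 0, 0, -6.9], [0, -2.5, 0, 0, 0, -6.9]],
])

```text
t: 5.17
tool_pos: [0.4212, 0.258, 0.1691]
orientation: [1.262, 2.872, 0.01]
force: [1.0, -0.3, -1.2]
opening: 0.0097
gripper_force: 30.0
```

Emit:
arm_command([
  [[0, -2, 0, 0, 0, -6.9], [0, -2, 0, 0, 0, -6.9], [0, -2, 0, 0, 0, -6.9], [0, -2, 0, 0, 0, -6.9], [0, -1.5, 0, 0, 0, -6.9], [0, -1, 0, 0, 0, -6.9], [0, 0, 0, 0, 0, -6.9], [0, 0, 0, 0, 0, -6.9], [0, 0, 0, 0, 0, -6.9], [0, 0, 0, 0, 0, -6.9], [0, 0, 0, 0, 0, -5], [0, 0, 0, 0, 0, 0]],
])

```text
t: 6.17
tool_pos: [0.4192, 0.1519, 0.1645]
orientation: [2.74, 1.537, 0.001]
force: [0.0, 0.1, -1.4]
opening: 0.0095
gripper_force: 30.0
```

Run:
```python
from h import *
import json
m=eyes.camera_model("wrist"); im=eyes.read_camera("wrist"); cv2.imwrite("pics/w3.png",im)
json.dump({k:np.array(v).tolist() for k,v in m.items()},open("w3.json","w"))
s=monitor.read_state(); print(s["t"],s["tool_pos"],s["force"],s["opening"],s["gripper_force"],s["q"])
for a in((.625,-.016,.08),(.4274,.0764,.075),(.7217,.0672,.075)): print(proj(m,a,True))
```

```text
6.2167 [0.41923748 0.15192118 0.16437482] [ 0.32401762 -0.46908205 -1.86002145] 0.009675579796757231 29.995829164981842 [ 2.32494658e-01 -2.69643524e-01  1.96898196e+00  1.04051306e-04
  1.44133472e+00  7.75023221e-01]
(np.float64(604.3511856262867), np.float64(274.9111309599033))
(np.float64(380.4896331704623), np.float64(310.0492558074356))
(np.float64(648.1979555259952), np.float64(148.20168850344987))
```

View pics/w3.png

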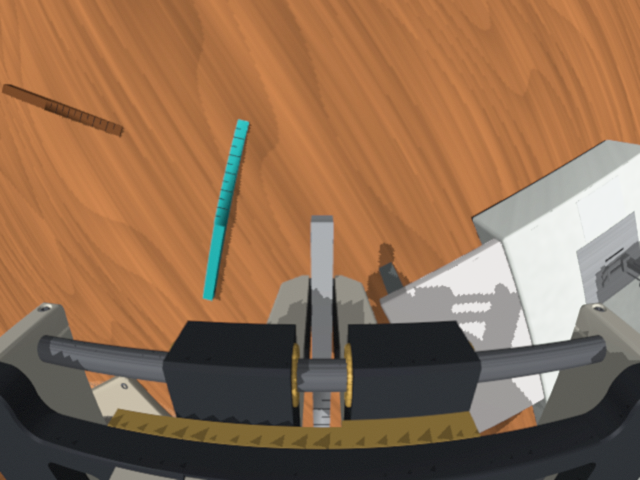

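The wrist view shows the foot at about (605-640, 260-275), the extension corner at (381,302) and the bed/extension joint at (500,240). I'll take a second view from closer.

Emit:
arm_command([
  [[2, 0.5, 0, 0, 0, -6], [2, 0.5, 0, 0, 0, -6], [1, 0, 0, 0, 0, -6], [0, 0, 0, 0, 0, -2], [0, 0, 0, 0, 0, 0], [0, 0, 0, 0, 0, 0]],
])

```text
t: 6.72
tool_pos: [0.469, 0.1619, 0.1638]
orientation: [-2.961, -1.05, 0.0]
force: [-1.4, -0.3, -1.0]
opening: 0.0099
gripper_force: 30.0
```

Run:
```python
from h import *
import json
m=eyes.camera_model("wrist"); im=eyes.read_camera("wrist"); cv2.imwrite("pics/w4.png",im)
json.dump({k:np.array(v).tolist() for k,v in m.items()},open("w4.json","w"))
u,v=map(int,proj(m,(.625,-.016,.08),True)); print(u,v)
a=cv2.imread("pics/w3.png")[190:340,540:640]
x=min(max(u-50,0),520); b=im[v-85:v+65,x:x+120]; print(x,v-85)
W=np.zeros((600,800,3),np.uint8); a=cv2.resize(a,None,fx=4,fy=4,interpolation=cv2.INTER_CUBIC);b=cv2.resize(b,None,fx=3.3,fy=3.3,interpolation=cv2.INTER_CUBIC)
W[:600,:400]=a; W[:b.shape[0],402:402+b.shape[1]]=b
c=cv2.resize(im,(200,150),interpolation=cv2.INTER_AREA)
W[500:600,402:602]=c[50:150]
cv2.imwrite("pics/c2.png",W)
```

```text
595 228
520 143
```

View pics/c2.png

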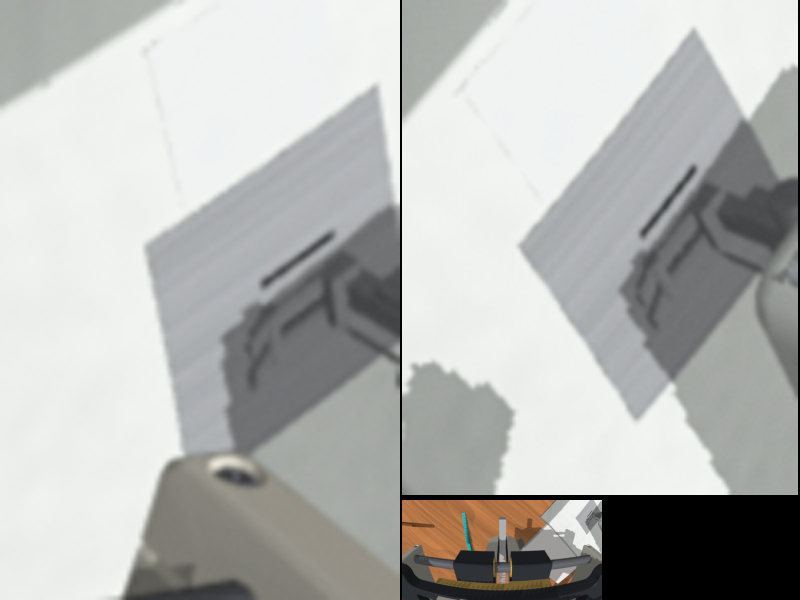

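The crops show the needle plate with its slot and shadows. The plate's left corners are at (576,251) in w3 and (556,218) in w4. What I took for the foot may only be its shadow, so I'll compute positions.

Run:
```python
from h import *
import json
m3,m4=json.load(open("w3.json")),json.load(open("w4.json"))
c3=lambda u,v:(540+(u+.5)/4-.5,190+(v+.5)/4-.5); c4=lambda u,v:(520+(u-402+.5)/3.3-.5,143+(v+.5)/3.3-.5)
for n,a,b in(("plateFL",(146,245),(519,245)),("plate left-back",(377,86),(694,28)),("slotA",(263,287),(641,238)),("slotB",(333,234),(695,166)),("bedline",(146,50),(458,93)),("plate FR",None,(636,421)),("toe",(250,388),(655,328))):
    r=[]
    if a: r.append(ray(m3,*c3(*a),True)); print(n,"w3",plane(m3,*c3(*a),.075,True).round(4),end=" ")
    r.append(ray(m4,*c4(*b),True)); print(n,"w4",plane(m4,*c4(*b),.075,True).round(4),end=" ")
    print(tri(r)[0].round(4) if a else "")
o,d=ray(m4,320,240,True); print("cam4",o)
for p in ((.605,.034,.16),(.605,-.062,.16),(.625,-.016,.08),(.652,-.016,.11),(.652,-.016,.16)): u,v=proj(m4,p,True);print(p,u,v,"crop",(u-520)*3.3+402,(v-143)*3.3, "w3",proj(m3,p,True))
```

```text
plateFL w3 [0.6027 0.0245 0.075 ] plateFL w4 [0.6026 0.0246 0.075 ] [0.6025 0.0249 0.0754]
plate left-back w3 [0.6818 0.0204 0.075 ] plate left-back w4 [0.6817 0.0209 0.075 ] [0.6817 0.0207 0.0751]
slotA w3 [ 0.6327 -0.0072  0.075 ] slotA w4 [ 0.6315 -0.0069  0.075 ] [ 0.6299 -0.0034  0.0791]
slotB w3 [ 0.6578 -0.0077  0.075 ] slotB w4 [ 0.6577 -0.0073  0.075 ] [ 0.6578 -0.0075  0.0749]
bedline w3 [0.6168 0.0669 0.075 ] bedline w4 [0.6155 0.0668 0.075 ] [0.614  0.0696 0.0797]
plate FR w4 [ 0.5989 -0.0495  0.075 ] 
toe w3 [ 0.6229 -0.0319  0.075 ] toe w4 [ 0.6196 -0.0319  0.075 ] [ 0.6158 -0.0208  0.0864]
cam4 [0.53310328 0.21435771 0.33014167]
(0.605, 0.034, 0.16) 619.4397945466646 240.3189647727075 crop 730.1513220039933 321.1525837499347 w3 (np.float64(640.3557923201395), np.float64(279.186519155099))
(0.605, -0.062, 0.16) 659.4191033564914 313.85029080904104 crop 862.0830410764216 563.8059596698354 w3 (np.float64(645.0608157398109), np.float64(364.7553366798226))
(0.625, -0.016, 0.08) 595.727587778872 228.41615688746583 crop 651.9010396702777 281.87331772863723 w3 (np.float64(604.3511856262867), np.float64(274.9111309599033))
(0.652, -0.016, 0.11) 634.9970724530442 214.3355276986309 crop 781.4903390950459 235.40724140548195 w3 (np.float64(643.4779517735192), np.float64(271.671497816762))
(0.652, -0.016, 0.16) 678.075737198086 232.56517216616052 crop 923.6499327536839 295.5650681483297 w3 (np.float64(680.9809275334615), np.float64(294.68789288216647))
```

Run:
```python
from h import *
import json
m3,m4=json.load(open("w3.json")),json.load(open("w4.json"))
W=np.zeros((600,800,3),np.uint8)
im=cv2.imread("pics/w4.png")[180:280,575:640]; g=im.astype(float)
g=np.clip((g-40)/(200-40),0,1)**.6*255
W[:600,:390]=cv2.resize(g.astype(np.uint8),(390,600),interpolation=cv2.INTER_CUBIC)
a=cv2.imread("pics/w3.png")[130:330,370:640]; W[:300,395:800]=cv2.resize(a,None,fx=1.5,fy=1.5)
a=cv2.imread("pics/w4.png")[130:330,370:640]; W[300:,395:800]=cv2.resize(a,None,fx=1.5,fy=1.5)
cv2.imwrite("pics/c3.png",W)
```

```text
(no output)
```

View pics/c3.png

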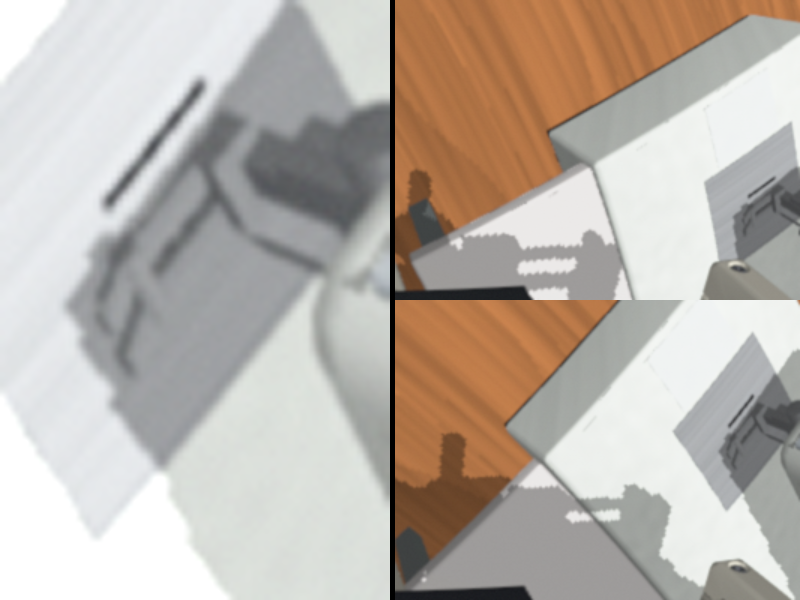

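The enlarged view shows the slot between the foot's toes at (601,225)-(610,213) in w4. The toe front runs about (591,228)-(597,242).

Run:
```python
from h import *
import json
m3,m4=json.load(open("w3.json")),json.load(open("w4.json"))
P=lambda x,y:(575+(x+.5)/6-.5,180+(y+.5)/6-.5)
yw=np.radians(-2.88); X=np.array([np.cos(yw),np.sin(yw)]);Y=np.array([-X[1],X[0]])
def show(n,p): print(n,p.round(4),"along X %.4f Y %.4f"%(p[:2]@X,p[:2]@Y))
for n,q in(("gapA",(155,270)),("gapB",(210,200)),("toeL tip",(97,290)),("toe mid",(125,300)),("toeR tip",(128,375)),("soleL front",(120,235)),("soleL back",(205,140)),("slot",(108,206)),("slotb",(203,82))):
    for z in(.075,.081): show(n+f"{z}",plane(m4,*P(*q),z,True))
for n,m,q in(("junc3",m3,(502,240)),("ext3",m3,(380,302)),("edge3",m3,(639,155.6)),("junc4",m4,(468.7,235.3)),("edge4",m4,(566.7,130)),):
    show(n,plane(m,*q,.075,True))
for n,p in(("plateFL",[.6026,.0246]),("plateFR",[.5989,-.0495]),("plateBL",[.6817,.0207])): show(n,np.array(p))
```

```text
gapA0.075 [ 0.6329 -0.0224  0.075 ] along X 0.6332 Y 0.0094
gapA0.081 [ 0.6306 -0.0169  0.081 ] along X 0.6306 Y 0.0148
gapB0.075 [ 0.6474 -0.023   0.075 ] along X 0.6478 Y 0.0095
gapB0.081 [ 0.6448 -0.0174  0.081 ] along X 0.6448 Y 0.0150
toeL tip0.075 [ 0.6231 -0.0153  0.075 ] along X 0.6230 Y 0.0161
toeL tip0.081 [ 0.6209 -0.0099  0.081 ] along X 0.6206 Y 0.0213
toe mid0.075 [ 0.6259 -0.0212  0.075 ] along X 0.6262 Y 0.0103
toe mid0.081 [ 0.6237 -0.0156  0.081 ] along X 0.6237 Y 0.0157
toeR tip0.075 [ 0.6193 -0.0315  0.075 ] along X 0.6201 Y -0.0004
toeR tip0.081 [ 0.6173 -0.0257  0.081 ] along X 0.6178 Y 0.0053
soleL front0.075 [ 0.6313 -0.0122  0.075 ] along X 0.6311 Y 0.0195
soleL front0.081 [ 0.629  -0.0069  0.081 ] along X 0.6286 Y 0.0247
soleL back0.075 [ 0.6524 -0.0147  0.075 ] along X 0.6523 Y 0.0181
soleL back0.081 [ 0.6496 -0.0093  0.081 ] along X 0.6492 Y 0.0233
slot0.075 [ 0.6324 -0.0067  0.075 ] along X 0.6319 Y 0.0251
slot0.081 [ 0.6301 -0.0015  0.081 ] along X 0.6293 Y 0.0301
slotb0.075 [ 0.6576 -0.0075  0.075 ] along X 0.6571 Y 0.0256
slotb0.081 [ 0.6546 -0.0022  0.081 ] along X 0.6539 Y 0.0307
junc3 [0.5393 0.0758 0.075 ] along X 0.5348 Y 0.1028
ext3 [0.4304 0.083  0.075 ] along X 0.4257 Y 0.1046
edge3 [0.7059 0.067  0.075 ] along X 0.7016 Y 0.1024
junc4 [0.5405 0.0764 0.075 ] along X 0.5359 Y 0.1035
edge4 [0.6596 0.0676 0.075 ] along X 0.6554 Y 0.1007
plateFL [0.6026 0.0246] along X 0.6006 Y 0.0548
plateFR [ 0.5989 -0.0495] along X 0.6006 Y -0.0193
plateBL [0.6817 0.0207] along X 0.6798 Y 0.0549
```

Emit:
arm_command([
  [[-0.4, -0.84, -0.3, 0, 0, 6.9], [-0.4, -0.84, -0.3, 0, 0, 6.9], [-0.4, -0.84, -0.3, 0, 0, 6.9], [-0.4, -0.84, -0.3, 0, 0, 6.9], [-0.4, -0.84, -0.3, 0, 0, 6.9], [-0.4, -0.84, -0.3, 0, 0, 6.9], [-0.4, -0.84, -0.3, 0, 0, 6.9], [-0.4, -0.84, -0.3, 0, 0, 6.9], [-0.4, -0.84, -0.3, 0, 0, 6.9], [-0.4, -0.84, -0.3, 0, 0, 6.9], [0, -0.84, -0.3, 0, 0, 6.9], [0, -0.84, -0.3, 0, 0, 6.9]],
])

```text
t: 7.77
tool_pos: [0.4286, 0.0608, 0.1277]
orientation: [1.52, 2.749, 0.0]
force: [-0.9, -0.1, -1.0]
opening: 0.0099
gripper_force: 30.0
```

Emit:
arm_command([
  [[0, -0.84, -0.2, 0, 0, 6.9], [0, -0.84, -0.2, 0, 0, 6.9], [0, -0.84, -0.2, 0, 0, 6.9], [0, -0.84, -0.2, 0, 0, 6.9], [0, -0.84, 0, 0, 0, 6.9], [0, -0.84, 0, 0, 0, 6.9], [0, -0.84, 0, 0, 0, 6.9], [0, -0.84, 0, 0, 0, 6.9], [0, 0, 0, 0, 0, 0], [0, 0, 0, 0, 0, 0], [0, 0, 0, 0, 0, 0]],
])

```text
t: 8.68
tool_pos: [0.429, -0.0058, 0.1197]
orientation: [0.093, 3.14, 0.0]
force: [0.3, -0.1, -1.4]
opening: 0.0098
gripper_force: 30.0
```

```bash
cat > st.py <<'E'
from h import *
s=monitor.read_state(); R=cv2.Rodrigues(s["orientation"])[0]
yw=np.radians(-2.88); X=np.array([np.cos(yw),np.sin(yw)]);Y=np.array([-X[1],X[0]])
p=s["tool_pos"]; d=p[:2]-[.6406,-.0144]
print("t",s["t"],"tcp",p.round(4),"machine x %.4f y %.4f"%(d@X,d@Y),"yaw tooly",np.degrees(np.arctan2(R[1,1],R[0,1])).round(2),"z",R[:,2].round(4),"F",s["force"].round(2),"Fm %.2f %.2f"%(s["force"][:2]@X,s["force"][:2]@Y),"T",s["wrist_torque"].round(3),s["opening"].round(4))
E
python3 st.py
```

```text
Traceback (most recent call last):
  File "st.py", line 5, in <module>
    print("t",s["t"],"tcp",p.round(4),"machine x %.4f y %.4f"%(d@X,d@Y),"yaw tooly",np.degrees(np.arctan2(R[1,1],R[0,1])).round(2),"z",R[:,2].round(4),"F",s["force"].round(2),"Fm %.2f %.2f"%(s["force"][:2]@X,s["force"][:2]@Y),"T",s["wrist_torque"].round(3),s["opening"].round(4))
                                                                                                                                                                                                                                                                 ^^^^^^^^^^^^^^^^^^
AttributeError: 'float' object has no attribute 'round'
```

```bash
sed -i 's/,s\["opening"\].round(4))/,round(s["opening"],4))/' st.py; python3 st.py
python3 - <<'E'
from h import *
m=eyes.camera_model("wrist"); im=eyes.read_camera("wrist"); cv2.imwrite("pics/w5.png",im)
w3=cv2.imread("pics/w3.png")
import json; m3=json.load(open("w3.json"))
for nm,mm,I,z in(("w3",m3,w3,.1644-.0037+.012),("w5",m,im,.1197-.0037+.012)):
    r=I[:,:,:].astype(int); pts=[]
    for y in range(222,272,2):
        row=r[y,290:355].astype(int); sat=row.max(1)-row.min(1); g=(sat<30)&(row.max(1)>100); xs=np.nonzero(g)[0]
        pts.append((xs.min()+290 if len(xs) else -1,xs.max()+290 if len(xs) else -1,y))
    print(nm,pts[::6])
    if nm=="w3" or 1:
        c=np.array([((a+b)/2,y) for a,b,y in pts]); k=[plane(mm,*q,z,True) for q in c]; k=np.array(k)[:,:2]
        cc=k.mean(0); d=np.linalg.svd(k-cc)[2][0]; print("dir",np.degrees(np.arctan2(d[1],d[0])),"pt",cc)
E
```

```text
t 8.6833 tcp [ 0.429  -0.0058  0.1197] machine x -0.2118 y -0.0020 yaw tooly 86.62 z [ 2.e-04  2.e-04 -1.e+00] F [ 0.29 -0.11 -1.36] Fm 0.29 -0.09 T [ 0.027 -0.063  0.   ] 0.0098
w3 [(np.int64(311), np.int64(332), 222), (np.int64(311), np.int64(332), 234), (np.int64(311), np.int64(332), 246), (np.int64(311), np.int64(332), 258), (np.int64(312), np.int64(332), 270)]
dir -120.88561105507279 pt [0.43340211 0.17554765]
w5 [(np.int64(311), np.int64(332), 222), (np.int64(310), np.int64(333), 234), (np.int64(310), np.int64(333), 246), (np.int64(290), np.int64(354), 258), (np.int64(290), np.int64(354), 270)]
dir -2.446189627097541 pt [ 0.40228851 -0.0031782 ]
```

Emit:
arm_command([
  [[0.5, 0, -0.5, 0, 0, 0.5], [1, 0, -1, 0, 0, 0], [1, 0, -1, 0, 0, 0], [1, 0, -0.8, 0, 0, 0], [0.5, 0, -0.3, 0, 0, 0], [0, 0, 0, 0, 0, 0], [0, 0, 0, 0, 0, 0], [0, 0, 0, 0, 0, 0]],
])

```text
t: 9.4
tool_pos: [0.469, -0.006, 0.0839]
orientation: [-0.073, -3.141, 0.0]
force: [0.1, -0.7, -1.4]
opening: 0.0097
gripper_force: 30.0
```

```bash
python3 st.py
```

```text
t 9.4 tcp [ 0.469  -0.006   0.0839] machine x -0.1718 y -0.0003 yaw tooly 87.33 z [-0. -0. -1.] F [ 0.12 -0.66 -1.37] Fm 0.15 -0.65 T [ 0.034 -0.082 -0.025] 0.0097
```

Emit:
arm_command([
  [[0, 0, -0.2, 0, 0, 0], [0, 0, -0.1, 0, 0, 0], [0, 0, -0.1, 0, 0, 0], [0, 0, 0, 0, 0, 0], [0, 0, 0, 0, 0, 0]],
])

```text
t: 9.82
tool_pos: [0.469, -0.0062, 0.0797]
orientation: [0.074, 3.141, -0.0]
force: [0.5, -0.2, -1.2]
opening: 0.0095
gripper_force: 30.0
```

Emit:
arm_command([
  [[0, 0, -0.05, 0, 0, 0], [0, 0, 0, 0, 0, 0], [0, 0, 0, 0, 0, 0]],
])

```text
t: 10.07
tool_pos: [0.4692, -0.0062, 0.0792]
orientation: [0.073, 3.141, -0.0]
force: [-0.5, 0.2, -2.7]
opening: 0.0095
gripper_force: 30.0
```

Emit:
arm_command([
  [[0, 0, -0.05, 0, 0, 0], [0, 0, 0, 0, 0, 0], [0, 0, 0, 0, 0, 0]],
])

```text
t: 10.32
tool_pos: [0.4692, -0.0062, 0.0787]
orientation: [0.073, 3.141, -0.0]
force: [0.6, -0.4, -1.5]
opening: 0.0094
gripper_force: 30.0
```

```bash
python3 st.py
```

```text
t 10.3167 tcp [ 0.4692 -0.0062  0.0787] machine x -0.1716 y -0.0004 yaw tooly 87.33 z [ 1.e-04 -0.e+00 -1.e+00] F [ 0.6  -0.35 -1.48] Fm 0.62 -0.32 T [ 0.069 -0.185 -0.002] 0.0094
```

Emit:
arm_command([
  [[0, 0, -0.05, 0, 0, 0], [0, 0, 0, 0, 0, 0], [0, 0, 0, 0, 0, 0]],
])

```text
t: 10.57
tool_pos: [0.4693, -0.0062, 0.0786]
orientation: [0.073, 3.141, -0.0]
force: [-3.4, 0.3, 6.5]
opening: 0.0098
gripper_force: 30.0
```

```bash
python3 st.py
```

```text
t 10.5667 tcp [ 0.4693 -0.0062  0.0786] machine x -0.1715 y -0.0004 yaw tooly 87.33 z [ 2.e-04 -0.e+00 -1.e+00] F [-3.43  0.35  6.54] Fm -3.44 0.17 T [ 0.104  0.413 -0.02 ] 0.0098
```

Emit:
arm_command([
  [[0, 0, -0.05, 0, 0, 0], [0, 0, 0, 0, 0, 0], [0, 0, 0, 0, 0, 0]],
])

```text
t: 10.82
tool_pos: [0.4693, -0.0061, 0.0786]
orientation: [0.073, 3.141, -0.0]
force: [-5.6, -0.3, 10.7]
opening: 0.0093
gripper_force: 30.0
```

```bash
python3 st.py
```

```text
t 10.8167 tcp [ 0.4693 -0.0061  0.0786] machine x -0.1715 y -0.0004 yaw tooly 87.33 z [ 1.e-04 -1.e-04 -1.e+00] F [-5.61 -0.26 10.73] Fm -5.59 -0.54 T [ 0.138  0.932 -0.028] 0.0093
```

Emit:
arm_command([
  [[0, 0, 0.09, 0, 0, 0], [0, 0, 0, 0, 0, 0], [0, 0, 0, 0, 0, 0]],
])

```text
t: 11.07
tool_pos: [0.4694, -0.0062, 0.0787]
orientation: [0.073, 3.14, -0.0]
force: [-1.0, -0.3, 2.5]
opening: 0.0094
gripper_force: 30.0
```

```bash
python3 st.py
```

```text
t 11.0667 tcp [ 0.4694 -0.0062  0.0787] machine x -0.1714 y -0.0004 yaw tooly 87.32 z [ 6.e-04 -1.e-04 -1.e+00] F [-1.02 -0.33  2.49] Fm -1.00 -0.38 T [ 0.053 -0.039  0.008] 0.0094
```

Emit:
arm_command([
  [[0.2, -0.01, 0, 0, 0, 0], [0.3, -0.015, 0, 0, 0, 0], [0.3, -0.015, 0, 0, 0, 0], [0.3, -0.015, 0, 0, 0, 0], [0.3, -0.015, 0, 0, 0, 0], [0.3, -0.015, 0, 0, 0, 0], [0.3, -0.015, 0, 0, 0, 0], [0.2, -0.01, 0, 0, 0, 0], [0.1, -0.005, 0, 0, 0, 0], [0, 0, 0, 0, 0, 0], [0, 0, 0, 0, 0, 0]],
])

```text
t: 11.98
tool_pos: [0.492, -0.0073, 0.0787]
orientation: [-0.073, -3.14, 0.0]
force: [-3.7, -0.4, 5.4]
opening: 0.0092
gripper_force: 30.0
```

```bash
python3 st.py
```

```text
t 11.9833 tcp [ 0.492  -0.0073  0.0787] machine x -0.1487 y -0.0004 yaw tooly 87.32 z [-5.e-04 -0.e+00 -1.e+00] F [-3.74 -0.39  5.35] Fm -3.71 -0.57 T [0.034 0.438 0.034] 0.0092
```

Emit:
arm_command([
  [[0, 0, 0.04, 0, 0, 0], [0, 0, 0, 0, 0, 0], [0, 0, 0, 0, 0, 0]],
])

```text
t: 12.23
tool_pos: [0.4921, -0.0073, 0.0787]
orientation: [-0.073, -3.141, -0.0]
force: [0.1, -0.5, -0.4]
opening: 0.0096
gripper_force: 30.0
```

Emit:
arm_command([
  [[0.2, -0.01, 0, 0, 0, 0], [0.2, -0.01, 0, 0, 0, 0], [0.1, -0.005, 0, 0, 0, 0], [0, 0, 0, 0, 0, 0], [0, 0, 0, 0, 0, 0]],
])

```text
t: 12.65
tool_pos: [0.4973, -0.0075, 0.0789]
orientation: [0.073, 3.141, 0.0]
force: [0.8, -0.2, -0.9]
opening: 0.0097
gripper_force: 30.0
```

```bash
python3 st.py
```

```text
t 12.65 tcp [ 0.4973 -0.0075  0.0789] machine x -0.1435 y -0.0004 yaw tooly 87.32 z [ 1.e-04  0.e+00 -1.e+00] F [ 0.78 -0.23 -0.86] Fm 0.80 -0.19 T [ 0.083 -0.142  0.001] 0.0097
```

Emit:
arm_command([
  [[0, 0, 0, 0, 0, 0], [0, 0, 0, 0, 0, 0], [0.05, -0.0025, 0, 0, 0, 0], [0.1, -0.005, 0, 0, 0, 0], [0.1, -0.005, 0, 0, 0, 0], [0.1, -0.005, 0, 0, 0, 0], [0.05, -0.0025, 0, 0, 0, 0], [0, 0, 0, 0, 0, 0]],
], squeeze=3)

```text
t: 13.32
tool_pos: [0.5013, -0.0078, 0.079]
orientation: [0.073, 3.141, -0.0]
force: [0.3, -0.2, -0.9]
opening: 0.0099
gripper_force: 3.0
```

```bash
python3 st.py
```

```text
t 13.3167 tcp [ 0.5013 -0.0078  0.079 ] machine x -0.1394 y -0.0004 yaw tooly 87.32 z [ 2.e-04 -0.e+00 -1.e+00] F [ 0.29 -0.19 -0.93] Fm 0.30 -0.18 T [ 0.048 -0.193  0.02 ] 0.0099
```

Emit:
arm_command([
  [[0, 0, -0.03, 0, 0, 0], [0.05, -0.0025, 0, 0, 0, 0], [0.1, -0.005, 0, 0, 0, 0], [0.1, -0.005, 0, 0, 0, 0], [0.1, -0.005, 0, 0, 0, 0], [0.05, -0.0025, 0, 0, 0, 0], [0, 0, 0, 0, 0, 0], [0, 0, 0, 0, 0, 0]],
])

```text
t: 13.98
tool_pos: [0.5053, -0.0079, 0.0787]
orientation: [0.073, 3.14, -0.0]
force: [-1.3, 0.4, 0.9]
opening: 0.0098
gripper_force: 3.0
```

```bash
python3 st.py
```

```text
t 13.9833 tcp [ 0.5053 -0.0079  0.0787] machine x -0.1355 y -0.0003 yaw tooly 87.33 z [ 2.e-04 -0.e+00 -1.e+00] F [-1.34  0.4   0.91] Fm -1.36 0.33 T [0.052 0.015 0.002] 0.0098
```

Lying flat with about 1.3 N of sliding friction. I'll advance in small steps.

Emit:
arm_command([
  [[0.05, -0.0025, 0, 0, 0, 0], [0.1, -0.005, 0, 0, 0, 0], [0.1, -0.005, 0, 0, 0, 0], [0.05, -0.0025, 0, 0, 0, 0], [0, 0, 0, 0, 0, 0]],
])

```text
t: 14.4
tool_pos: [0.5083, -0.0081, 0.0787]
orientation: [0.073, 3.141, -0.0]
force: [-2.7, 0.3, 3.0]
opening: 0.0098
gripper_force: 3.0
```

```bash
python3 st.py
```

```text
t 14.4 tcp [ 0.5083 -0.0081  0.0787] machine x -0.1325 y -0.0004 yaw tooly 87.32 z [ 2.e-04 -0.e+00 -1.e+00] F [-2.65  0.32  2.97] Fm -2.67 0.19 T [ 0.029  0.265 -0.025] 0.0098
```

Emit:
arm_command([
  [[0.05, -0.0025, 0, 0, 0, 0], [0.1, -0.005, 0, 0, 0, 0], [0.1, -0.005, 0, 0, 0, 0], [0.05, -0.0025, 0, 0, 0, 0], [0, 0, 0, 0, 0, 0]],
])

```text
t: 14.82
tool_pos: [0.5113, -0.0083, 0.0786]
orientation: [0.073, 3.141, -0.0]
force: [-1.2, 0.6, 3.7]
opening: 0.0101
gripper_force: 3.0
```

```bash
python3 st.py
```

```text
t 14.8167 tcp [ 0.5113 -0.0083  0.0786] machine x -0.1294 y -0.0004 yaw tooly 87.32 z [ 2.e-04 -0.e+00 -1.e+00] F [-1.23  0.62  3.72] Fm -1.26 0.56 T [ 0.054  0.245 -0.007] 0.0101
```

Emit:
arm_command([
  [[0, 0, 0.03, 0, 0, 0], [0, 0, 0, 0, 0, 0]],
])

```text
t: 14.98
tool_pos: [0.5113, -0.0082, 0.0787]
orientation: [0.073, 3.14, 0.0]
force: [0.3, 1.1, -1.4]
opening: 0.0098
gripper_force: 3.0
```

```bash
cat > hd.py <<'E'
from h import *
import sys
def prof(I): return cv2.cvtColor(I,cv2.COLOR_BGR2GRAY)[190:250,316:328].mean(1)
if __name__=="__main__":
    im=eyes.read_camera("wrist"); cv2.imwrite(sys.argv[1],im)
    p=prof(im); print(p[10:50].round(0).astype(int).tolist())
E
python3 st.py; python3 hd.py pics/h1.png; python3 -c "
from hd import *
for n in('w3','w4','w5'): print(n,prof(cv2.imread(f'pics/{n}.png'))[10:50].round(0).astype(int).tolist())"
```

```text
t 14.9833 tcp [ 0.5113 -0.0082  0.0787] machine x -0.1295 y -0.0003 yaw tooly 87.32 z [ 3.e-04  0.e+00 -1.e+00] F [ 0.28  1.12 -1.41] Fm 0.23 1.13 T [ 0.039 -0.184  0.01 ] 0.0098
[199, 199, 199, 199, 199, 199, 199, 199, 199, 199, 199, 199, 199, 196, 171, 122, 79, 67, 67, 63, 67, 92, 124, 134, 135, 134, 134, 134, 135, 134, 135, 134, 135, 135, 135, 135, 134, 135, 134, 135]
w3 [134, 133, 132, 132, 132, 131, 131, 131, 130, 130, 129, 129, 129, 128, 126, 119, 112, 112, 111, 109, 108, 118, 148, 168, 174, 174, 174, 174, 174, 174, 174, 174, 174, 174, 174, 175, 174, 174, 174, 174]
w4 [124, 125, 125, 126, 127, 128, 128, 128, 128, 127, 126, 124, 123, 122, 119, 111, 103, 102, 101, 99, 98, 111, 145, 167, 174, 174, 174, 174, 174, 174, 174, 174, 174, 174, 174, 174, 174, 174, 174, 174]
w5 [133, 133, 132, 132, 130, 127, 126, 127, 129, 129, 129, 129, 129, 129, 127, 113, 100, 98, 97, 95, 94, 108, 150, 175, 183, 184, 183, 183, 183, 183, 184, 184, 184, 184, 183, 184, 183, 183, 183, 183]
```

Emit:
arm_command([
  [[0.05, -0.0025, 0, 0, 0, 0], [0.1, -0.005, 0, 0, 0, 0], [0.1, -0.005, 0, 0, 0, 0], [0.05, -0.0025, 0, 0, 0, 0], [0, 0, 0, 0, 0, 0]],
])

```text
t: 15.45
tool_pos: [0.5143, -0.0084, 0.0789]
orientation: [0.073, 3.141, -0.0]
force: [0.1, -0.3, -0.6]
opening: 0.01
gripper_force: 3.0
```

```bash
python3 st.py; python3 hd.py pics/h2.png
```

```text
t 15.45 tcp [ 0.5143 -0.0084  0.0789] machine x -0.1264 y -0.0004 yaw tooly 87.32 z [ 1.e-04 -0.e+00 -1.e+00] F [ 0.14 -0.3  -0.58] Fm 0.16 -0.30 T [ 0.087 -0.151 -0.012] 0.01
[197, 197, 197, 197, 197, 196, 196, 197, 196, 196, 196, 196, 197, 193, 169, 120, 78, 67, 67, 66, 70, 90, 121, 132, 133, 133, 133, 133, 133, 133, 133, 133, 133, 133, 133, 133, 133, 133, 132, 133]
```

Emit:
arm_command([
  [[0.05, -0.0025, 0, 0, 0, 0], [0.1, -0.005, 0, 0, 0, 0], [0.1, -0.005, 0, 0, 0, 0], [0.05, -0.0025, 0, 0, 0, 0], [0, 0, 0, 0, 0, 0]],
])

```text
t: 15.92
tool_pos: [0.5173, -0.0086, 0.079]
orientation: [0.073, 3.141, -0.0]
force: [-0.3, -0.0, -1.7]
opening: 0.0099
gripper_force: 3.0
```

```bash
python3 st.py; python3 hd.py pics/h3.png
```

```text
t 15.9167 tcp [ 0.5173 -0.0086  0.079 ] machine x -0.1234 y -0.0004 yaw tooly 87.32 z [ 2.e-04 -0.e+00 -1.e+00] F [-0.27 -0.03 -1.69] Fm -0.27 -0.05 T [ 0.068 -0.177  0.001] 0.0099
[194, 194, 193, 194, 193, 194, 193, 194, 194, 193, 193, 194, 194, 190, 166, 118, 76, 65, 63, 61, 65, 88, 120, 131, 131, 131, 131, 131, 131, 131, 131, 131, 131, 131, 130, 131, 131, 131, 130, 131]
```

Emit:
arm_command([
  [[0.05, -0.0025, -0.02, 0, 0, 0], [0.1, -0.005, 0, 0, 0, 0], [0.1, -0.005, 0, 0, 0, 0], [0.05, -0.0025, 0, 0, 0, 0], [0, 0, 0, 0, 0, 0]],
])

```text
t: 16.38
tool_pos: [0.5199, -0.0087, 0.0787]
orientation: [-0.073, -3.14, -0.0]
force: [-3.1, -0.2, 0.2]
opening: 0.0097
gripper_force: 3.0
```

```bash
python3 st.py; python3 hd.py pics/h4.png
```

```text
t 16.3833 tcp [ 0.5199 -0.0087  0.0787] machine x -0.1208 y -0.0003 yaw tooly 87.32 z [-7.e-04  0.e+00 -1.e+00] F [-3.07 -0.17  0.19] Fm -3.06 -0.33 T [0.06  0.255 0.033] 0.0097
[191, 191, 191, 191, 191, 191, 191, 191, 191, 190, 190, 190, 191, 187, 164, 116, 76, 65, 65, 63, 68, 89, 119, 129, 130, 130, 130, 130, 130, 129, 129, 129, 129, 130, 129, 129, 129, 130, 129, 129]
```

Emit:
arm_command([
  [[0.05, -0.0025, 0, 0, 0, 0], [0.1, -0.005, 0, 0, 0, 0], [0.05, -0.0025, 0, 0, 0, 0], [0, 0, 0, 0, 0, 0]],
])

```text
t: 16.77
tool_pos: [0.5218, -0.0087, 0.0785]
orientation: [-0.073, -3.14, -0.0]
force: [-4.4, 0.2, 1.0]
opening: 0.0103
gripper_force: 3.0
```

```bash
python3 st.py; python3 hd.py pics/h5.png
```

```text
t 16.7667 tcp [ 0.5218 -0.0087  0.0785] machine x -0.1189 y -0.0003 yaw tooly 87.33 z [-9.e-04  1.e-04 -1.e+00] F [-4.42  0.16  0.96] Fm -4.43 -0.07 T [0.101 0.705 0.05 ] 0.0103
[190, 189, 189, 189, 189, 189, 189, 188, 189, 189, 188, 175, 132, 84, 65, 64, 63, 67, 87, 114, 127, 129, 129, 129, 129, 129, 129, 129, 128, 129, 128, 128, 128, 128, 128, 128, 128, 128, 128, 128]
```

The gauge is bound: it stopped advancing while the push rose to 4.4 N, and the pads slipped along the handle (edge moved 3 px). Letting go.

Emit:
arm_command([
  [[0, 0, 0, 0, 0, 0], [0, 0, 0, 0, 0, 0], [0, 0, 0, 0, 0, 0], [0, 0, 0, 0, 0, 0], [0, 0, 0, 0, 0, 0]],
], gripper=0)

```text
t: 17.23
tool_pos: [0.5225, -0.0088, 0.079]
orientation: [0.073, 3.14, -0.0]
force: [0.3, 0.5, 0.4]
opening: 0.0385
gripper_force: 0.0
```

```bash
python3 st.py; python3 hd.py pics/h6.png
```

```text
t 17.2333 tcp [ 0.5225 -0.0088  0.079 ] machine x -0.1182 y -0.0004 yaw tooly 87.32 z [ 8.e-04 -1.e-04 -1.e+00] F [0.32 0.52 0.36] Fm 0.29 0.54 T [ 0.051 -0.151  0.008] 0.0385
[191, 191, 191, 190, 190, 190, 190, 190, 191, 188, 160, 97, 64, 65, 64, 66, 79, 107, 127, 130, 130, 130, 130, 130, 130, 129, 129, 129, 129, 129, 129, 129, 129, 129, 129, 129, 129, 129, 129, 129]
```

Emit:
arm_command([
  [[0, 0, 0.3, 0, 0, 0], [0, 0, 1, 0, 0, 0], [0, 0, 2, 0, 0, 0], [0, 0, 2, 0, 0, 0], [-1, 0, 2, 0, 0, 0], [-2, 1, 2, 0, 0, 0], [-2, 2, 1, 0, 0, -6], [-2, 3, 0, 0, 0, -6], [-1, 3, 0, 0, 0, -6], [0, 3, 0, 0, 0, -6], [0, 3, 0, 0, 0, -6], [0, 2, 0, 0, 0, -6]],
])

```text
t: 18.28
tool_pos: [0.442, 0.1636, 0.1832]
orientation: [1.046, 2.961, 0.003]
force: [-0.2, -0.2, -0.1]
opening: 0.0465
gripper_force: 0.0
```

Emit:
arm_command([
  [[1, 0, 0, 0, 0, -7], [1, 0, 0, 0, 0, -7], [1, 0, 0, 0, 0, -7], [1, 0, 0, 0, 0, -7], [1, 0, 0, 0, 0, -7], [0, 0, 0, 0, 0, -7], [0, 0, 0, 0, 0, -7], [0, 0, 0, 0, 0, -7], [0, 0, 0, 0, 0, -7], [0, 0, 0, 0, 0, -7], [0, 0, 0, 0, 0, 0], [0, 0, 0, 0, 0, 0]],
])

```text
t: 19.28
tool_pos: [0.4923, 0.1613, 0.1825]
orientation: [2.549, 1.836, 0.001]
force: [-0.4, 0.8, 0.5]
opening: 0.0466
gripper_force: 0.0
```

Run:
```python
from h import *
import json
m=eyes.camera_model("wrist"); im=eyes.read_camera("wrist"); cv2.imwrite("pics/w6.png",im)
json.dump({k:np.array(v).tolist() for k,v in m.items()},open("w6.json","w"))
print(monitor.read_state()["tool_pos"])
O=np.array([.6406,-.0144]);X=np.array([.9987,-.0502]);P=[]
for a,z in((-.1603,.087),(-.08,.0895),(-.014,.082)): P.append(proj(m,[*(O+a*X),z],True)); print(P[-1])
W=im.copy(); W[:240,:320]=cv2.resize(im[180:300,480:640],None,fx=2,fy=2,interpolation=cv2.INTER_CUBIC)
cv2.imwrite("pics/c4.png",W)
```

```text
[0.49229228 0.16125262 0.18236269]
(np.float64(366.18331115934245), np.float64(400.42960043685866))
(np.float64(449.40468562406096), np.float64(380.0453826693383))
(np.float64(509.75578222501133), np.float64(354.3998664832492))
```

View pics/c4.png

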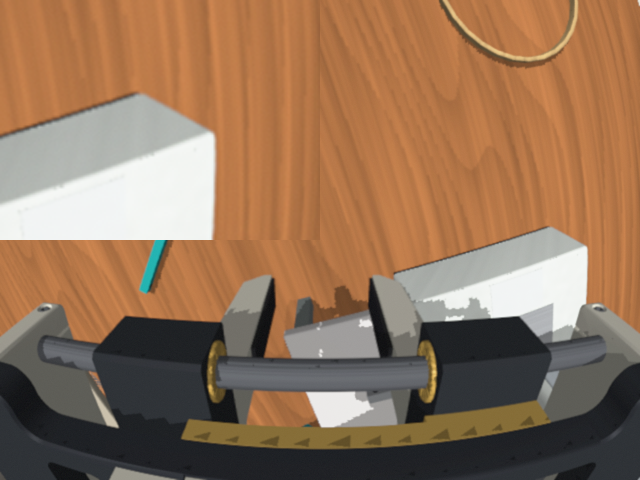

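The gripper hides the foot in this view. I'll turn further for one last look.

Emit:
arm_command([
  [[0, 0, 0.5, 0, 0, -7], [0, 0, 0.5, 0, 0, -7], [0, 0, 0.5, 0, 0, -7], [0, 0, 0.5, 0, 0, -7], [0, 0, 0.5, 0, 0, -7], [0, 0, 0.5, 0, 0, -7], [0, 0, 0, 0, 0, -7], [0, 0, 0, 0, 0, 0], [0, 0, 0, 0, 0, 0]],
])

```text
t: 20.08
tool_pos: [0.4921, 0.1612, 0.2119]
orientation: [-3.08, -0.618, -0.0]
force: [0.2, -1.3, 0.6]
opening: 0.0464
gripper_force: 0.0
```

Run:
```python
from h import *
import json
m=eyes.camera_model("wrist"); im=eyes.read_camera("wrist"); cv2.imwrite("pics/w7.png",im)
json.dump({k:np.array(v).tolist() for k,v in m.items()},open("w7.json","w"))
O=np.array([.6406,-.0144]);X=np.array([.9987,-.0502]);P=[]
for a,z in((-.1603,.087),(-.08,.0895),(-.014,.082)): P.append(proj(m,[*(O+a*X),z],True))
P=np.array(P); print(P)
x0=int(np.clip(P[:,0].min()-30,0,480)); y0=int(np.clip(P[:,1].min()-30,0,320)); print(x0,y0)
c=im[y0:y0+160,x0:640]; f=min(5,800/c.shape[1],600/160); c=np.clip((c.astype(float)-20)/200,0,1)**.7*255
print(f); cv2.imwrite("pics/c5.png",cv2.resize(c.astype(np.uint8),None,fx=f,fy=f,interpolation=cv2.INTER_CUBIC))
```

```text
[[481.29003284 301.21942658]
 [526.70297729 228.51654246]
 [554.87242378 164.09487486]]
451 134
3.75
```

View pics/c5.png

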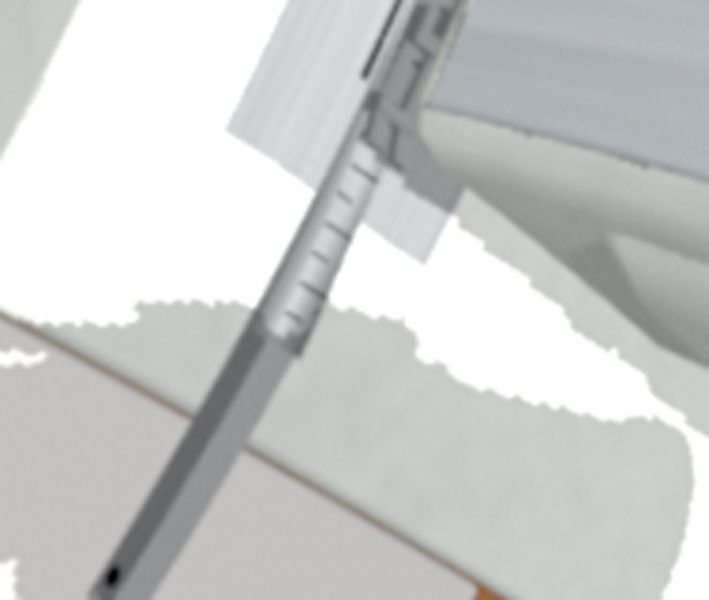

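The gauge lies straight in under the foot, with its scale visible in front of it. I'll check its centring numerically.

Run:
```python
from h import *
import json
m=json.load(open("w7.json")); O=np.array([.6406,-.0144]);X=np.array([.9987,-.0502]);Y=np.array([.0502,.9987])
for n,q,z in(("end",(371,160),.082),("kink",(283,335),.0895),("handle",(220,460),.087),("handleR",(242,460),.087),("handleL",(200,460),.087),("footcorner",(405,172),.082),("back",(125,580),.087)):
    p=plane(m,451+(q[0]+.5)/3.75-.5,134+(q[1]+.5)/3.75-.5,z,True)[:2]-O; print(n,(p@X).round(4),(p@Y).round(4))
```

```text
end -0.0267 -0.0007
kink -0.076 0.0037
handle -0.1103 -0.0002
handleR -0.1076 -0.0062
handleL -0.1127 0.0051
footcorner -0.0239 -0.0119
back -0.1479 0.0055
```

```bash
python3 -c "
from plant import ticket; print(ticket.close_job())"
```

```text
the job is handed in; nothing more can be done
None
```

The steel gauge is nipped flat under the middle of the presser foot and the job is handed in: it bound with a push of about 4.4 N (below the roughly 9 N that would lift the bar), the lift is about 6.4 mm by my estimate, and nothing else on the table was moved.

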